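# Set the drying cabinet's door stay

### The job

The small drying cabinet's door is only ajar and its stay arm lies beside the peg on the roof. Set the door to its wide drying position: drop the stay's second hole, counted from the knob end, over the peg and lay the stay down flat on the strip, so that it holds the door there. The peg has been clamped somewhere along its slot, so feel for it; press on it only gently, and leave the things round about where they are.

Things in the scene. Friction and masses are not known exactly. Their poses are not given: they have to be found in the camera images.
- cabinet: white bench drying cabinet, 200 deep (x) x 300 wide (y) x 170 mm high, fixed to the bench, the door in its front (-x); origin at the centre of its underside, z up. The roof at z = 170 mm is flat and clear over the stay.
- door (a joint): door angle, 0 shut, grows as it swings out to the front (up to 1.5 rad). Framed clear door, 280 wide, on friction hinges: it stays where it is left, and moving it takes about 0.5 N m (2.5 N at the stay's pivot).
- door_hinge (a point): the door's upright hinge axis, at the door's top edge: x = -108, y = +135 mm in the cabinet's frame (left, seen from the robot). The stay's pivot is 210 mm from this axis towards the door's free edge: in the cabinet's frame at (-108 - 210 sin(door), 135 - 210 cos(door)) mm.
- stay: flat steel bar, 22 wide, 5 thick, five 9 mm holes centred at x = 40, 72, 104, 136, 168 mm. Origin at its pivot on the door, half thickness, 175.5 mm above the bench; x along the bar to the knob, z up. It swings freely sideways and tips up; its weight (0.16 kg) lays it down, never below level. Full width to x = 193, then a 12 mm neck to the knob.
- stay_knob (a point): grip point of the upright steel knob, 18 mm in diameter, at x = 220 mm of the stay: on its axis, mid-height of its 24 mm long grip, 22 mm above the bar's top (30 mm above the roof when the stay is flat). Take it from above, fingers left and right of the bar.
- stay_hole (a point): the hole to use (second from the knob): its centre at the bar's underside, 136 mm from the pivot, 84 mm before the knob.
- peg_strip: aluminium wear strip on the roof; origin at the middle of its dark slot (x = -70, y = -83 mm in the cabinet's frame), on its top face (z = 173), axes as the cabinet's. The steel peg, 8 mm thick, flat chamfered tip 14 mm above the strip, is clamped in the slot at y = 0, x within 13 mm of the middle; where is not measured: feel or look for it. A bar lying on its tip is tipped up 0.1 rad.
- vial: bystander: white sample vial with a screw cap, 27 mm across, 56 high, standing on the cabinet's roof near its back left corner; sizes in mm; leave it
- bench_timer: bystander: white timer, 64x68x19 mm; leave it
- tape_roll: bystander: roll of black tape, 58x56x19 mm; leave it
- slide_box: bystander: dark green box, 86x98x33 mm; leave it
- petri_dish: bystander: clear round dish, 64 across, 14 high mm; leave it
- capillary_box: bystander: long pale carton, 34x140x23 mm; leave it
- pen: bystander: black pen, 12x145x9 mm; leave it

How it is judged:
By the outcome, as a careful person would: the job done as asked, in the order asked, and still so for the second after the job is handed in, with the robot touching nothing.
It also fails if it takes over 61 s, if anything falls off the work surface, if the arm or the gripper's body presses on something with over 40 N, if the wrist force passes 120 N, or if a joint passes its speed limit or range.

### The arm

A 6-joint arm with a two-finger parallel gripper is mounted at the origin on a cart in front of the work surface, level with it; the furniture and walls round the work are solid. World frame = base frame: x ahead of the robot, y to its left, z up, the work surface at z = 0. Lengths are in mm, angles in rad, forces in N, time in s.
With the tool pointing down it reaches from about 275 to 1000 mm from the base axis. Payload 8.4 kg.
Tool frame: the origin (TCP) lies at the very end of the fingers, on their centre line; the grasp point (between the pads) lies 19 mm behind it; z points along the fingers, y is the line along which they close (so a half turn about z gives the same grasp; the last joint's range is limited). The gripper opens to 85 mm and grips with 20 to 120 N. Pads are 22 mm wide; open, the fingers measure 114 mm over their backs; the gripper's body (76 mm by 85 mm) begins 54 mm behind the grasp point. The pads swing forward as they close: fully open they stand 13 mm farther back than shut.
Start: joints at [-1.136, 0.353, 1.633, -0, 1.155, -0.002], TCP at [264.4, -566.322, 231.281] pointing down, gripper open.
Joint ranges: [-2.63, 2.63], [-0.92, 2.1], [0.06, 2.66], [-1.3, 4.44], [0, 2.69], [-3.02, 3.02]. Speed limits (rad/s): [2.22, 2.22, 2.79, 3.14, 3.14, 3.14].

### API

Orientations are given as [roll, pitch, yaw] about the fixed x, y, z axes, in that order (R = Rz(yaw) Ry(pitch) Rx(roll)).
In Python, from rig import sensors, grab_frame, camera_params, order gives the robot as it stands. The module is installed in compiled form; this text tells all that it offers.
- The arm moves only by the tool move_arm, never from a script. Its argument "motion" is a list of rows, each a list of 7 numbers: the turn, a rotation vector about the tool's x, y, z in rad, then the shift along the tool's x, y, z in m, then the finger opening in m, from 0 to 0.0854. A call has 1 to 8 rows; each row is the pose to reach, as a shift and turn from the pose commanded when the call began, along the tool's axes at that moment; what a row does not reach only later rows make up. A row lasts 1/8 s, in which the tool goes at most 62.5 mm and 10.7 degrees, less where a joint would pass 70% of its speed; a pose out of reach is approached as far as the arm can. A call with a gripper value outside its range is refused whole. The fingers move at their own pace and stop on an object; "grip_force" is the grip in N (left out, the last holds). Time passes only in rows, so rows that repeat a pose let the fingers close. It gives the time, the measured TCP pose, the force, the opening and the grip force at its end, in the units of the state.
- sensors.sense(): the state, without advancing time (a new reading comes with each control period).
- grab_frame(name): name is "side" or "top" or "wrist"; returns (picture, depth): 384x512x3 uint8, red, green, blue; 384x512 float32, mm along the optical axis (not along the pixel's ray), 0 where there is no reading.
- camera_params(name): a dict with "camera_matrix" (3x3 intrinsics, pixels), "k1" (the pictures are not rectified: a ray, as slopes to the right and down, at radius r is drawn at 1 + k1 r^2 times it, then the intrinsics apply), "world_from_camera" (4x4, takes a point from camera to world coordinates). Camera axes: x right, y down, z forward; pixel columns grow to the right and rows downward; lengths in mm; the calibration is good to about 2 mm. A picture is of the moment at which its call begins: read the wrist's pose just before it. camera_params takes no time and is no camera call; for the wrist camera it gives the pose at the moment of the call.
- order.sign_off(): hands the job in; it is judged then, once.
The state is a dict: "clock": time; "qpos": joint angles; "qvel": joint speeds; "joint_efforts": joint torques, N m; "eef_pos": TCP position; "tcp_rot": TCP orientation; "contact_force": force on the tool from outside, world axes, zero at the start; "wrist_torque": the same for the moment, N m; "opening": opening from 0.0 (shut) to 1.0 (fully open); "grasp_force": force on a finger pad.
Only numpy, scipy, OpenCV 4.12 (cv2) and the standard library are available. Lean on these libraries where they do the work, as an engineer would, in place of code of your own. Each camera call takes 0.05 s, during which the arm holds its last target. There are 200 camera calls.

## Working session

There is one attempt and no reset: what is moved stays moved. The work goes in short steps, Python scripts to look and compute and a tool call to move; the robot and the scene stay as the last step left them, time stands still between calls to the robot, and variables do not carry over. Pictures are saved under pics/ and viewed, at most 12 in all, crops included, and the job is handed in when it is done.

Besides the shell and the picture viewer there is one more tool, called in YAML: its name, and indented under it one key for each argument. move_arm: Moves the arm, as the interface text tells. Its arguments: {"type":"object","properties":{"motion":{"type":"array","items":{"type":"array","items":{"type":"number"}}},"grip_force":{"type":"number"}},"required":["motion"]}

```bash
mkdir -p pics; ls; python3 - <<'E'
from rig import sensors, grab_frame, camera_params
import cv2, numpy as np
print(sensors.sense())
ims=[]
for n in("top","side"):
    p,d=grab_frame(n); np.savez(f"{n}0.npz",p=p,d=d); c=camera_params(n); print(n,c)
    cv2.imwrite(f"pics/{n}0.png",cv2.resize(p[:,:,::-1],(768,576)))
E
```

```text
pics
{'clock': 0.0, 'qpos': array([-1.13642152e+00,  3.53656028e-01,  1.63414972e+00, -9.41075951e-06,
        1.15518373e+00, -2.42068411e-03]), 'qvel': array([-0.00098262,  0.00014426,  0.00038739,  0.00174715,  0.00163396,
        0.00173646]), 'joint_efforts': array([-1.74905632e-03, -6.05255985e+01, -3.42068768e+01, -2.40455247e-04,
        9.40215366e-03,  9.48106873e-06]), 'eef_pos': array([ 264.18218296, -565.8908809 ,  230.55008767]), 'tcp_rot': array([-3.14019582e+00,  5.22301545e-06,  4.36799299e-01]), 'contact_force': array([-0.14389069,  0.74364757, -0.74714794]), 'wrist_torque': array([ 0.01344132, -0.05301552, -0.03176175]), 'grasp_force': 0.0, 'opening': 1.001764978544}
top {'camera_matrix': array([[397.58214554,   0.        , 261.55639677],
       [  0.        , 397.58214554, 189.37058419],
       [  0.        ,   0.        ,   1.        ]]), 'k1': -0.10091100416513651, 'world_from_camera': array([[ 2.30099771e-02, -9.93460405e-01,  1.11834546e-01,
         4.40458129e+02],
       [-9.99731390e-01, -2.25552097e-02,  5.33009427e-03,
         1.34861410e+02],
       [-2.77278598e-03, -1.11927151e-01, -9.93712546e-01,
         1.17737608e+03],
       [ 0.00000000e+00,  0.00000000e+00,  0.00000000e+00,
         1.00000000e+00]])}
side {'camera_matrix': array([[351.90741867,   0.        , 257.00344399],
       [  0.        , 351.90741867, 193.74685557],
       [  0.        ,   0.        ,   1.        ]]), 'k1': -0.028203518047143498, 'world_from_camera': array([[-9.73401891e-01,  1.61016875e-01, -1.62979524e-01,
         6.96000795e+02],
       [ 2.28297811e-01,  7.41344175e-01, -6.31101357e-01,
         7.48388492e+02],
       [ 1.92059520e-02, -6.51523123e-01, -7.58385622e-01,
         8.75622967e+02],
       [ 0.00000000e+00,  0.00000000e+00,  0.00000000e+00,
         1.00000000e+00]])}
```

View pics/top0.png

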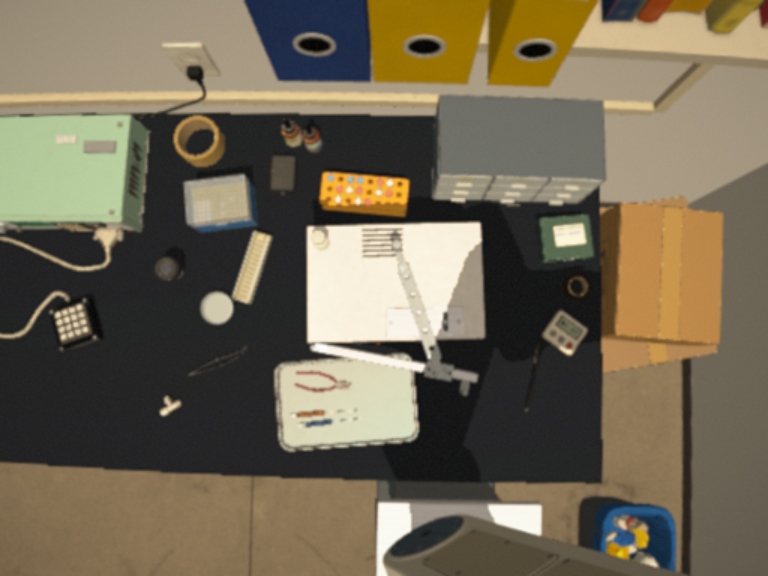

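View pics/side0.png

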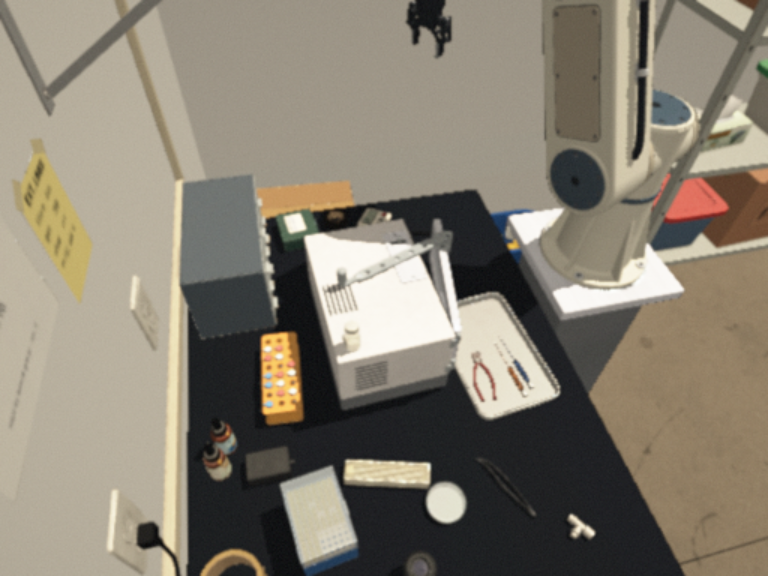

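The top view (768x576 picture) shows the roof with corners at about (307,227), (482,222), (485,340) and (308,343). The knob is near (397,243), the pivot near (433,368), and the strip with its dark slot near (446,320). The side view agrees.

```bash
cat > h.py <<'E'
import numpy as np, cv2
from rig import camera_params
def und(c,uv):
    K=c["camera_matrix"]; uv=np.asarray(uv,float).reshape(-1,1,2)
    return cv2.undistortPoints(uv,K,np.array([c["k1"],0,0,0,0.])).reshape(-1,2)
def ray(c,uv,z):
    T=c["world_from_camera"]; s=und(c,uv); d=np.c_[s,np.ones(len(s))]@T[:3,:3].T; o=T[:3,3]
    return o+d*((z-o[2])/d[:,2])[:,None]
def pix(c,X):
    T=c["world_from_camera"]; q=(np.atleast_2d(X)-T[:3,3])@T[:3,:3]
    s=q[:,:2]/q[:,2:]; r2=(s**2).sum(1,keepdims=True); s=s*(1+c["k1"]*r2); K=c["camera_matrix"]
    return s*[K[0,0],K[1,1]]+K[:2,2]
def cloud(c,d):
    v,u=np.mgrid[:d.shape[0],:d.shape[1]]; s=und(c,np.c_[u.ravel(),v.ravel()])
    q=np.c_[s,np.ones(len(s))]*d.reshape(-1,1); T=c["world_from_camera"]
    return (q@T[:3,:3].T+T[:3,3]).reshape(*d.shape,3)
E
python3 - <<'E'
from h import *
for n in("top","side"):
    f=np.load(n+"0.npz"); c=camera_params(n); X=cloud(c,f["d"])
    box=(X[...,0]>300)&(X[...,0]<900)&(X[...,1]>-150)&(X[...,1]<350)
    m=box&(abs(X[...,2]-171)<8)&(f["d"]>0)
    print(n,m.sum(),np.median(X[m][:,2]))
    mm=cv2.morphologyEx(m.astype(np.uint8),cv2.MORPH_OPEN,np.ones((9,9)))
    cs,_=cv2.findContours(mm,0,1); k=max(cs,key=cv2.contourArea).reshape(-1,2)
    w=ray(c,k,170)[:,:2].astype(np.float32); r=cv2.minAreaRect(w); print(r,cv2.boxPoints(r).round(1).tolist())
    hi=box&(X[...,2]>192)&(X[...,2]<260)
    nn,l,st,ce=cv2.connectedComponentsWithStats(hi.astype(np.uint8))
    for i in range(1,nn):
        if st[i,4]>3: print(ce[i].round(1),st[i].tolist(),X[l==i].mean(0).round(1),X[l==i].max(0).round(1))
f=np.load("top0.npz")["p"][140:265,200:330,::-1]
cv2.imwrite("pics/topcrop.png",cv2.resize(f,None,fx=4.6,fy=4.6,interpolation=cv2.INTER_CUBIC))
E
```

```text
top 13484 169.26012900072885
((557.9742431640625, 136.39598083496094), (201.6781463623047, 298.9842834472656), 2.7011141777038574) [[450.20001220703125, 281.0], [464.29998779296875, -17.700000762939453], [665.7000122070312, -8.199999809265137], [651.7000122070312, 290.5]]
[212.4 159.4] [207, 154, 12, 12, 110] [619.7 262.3 217.9] [638.4 277.1 229.9]
[264. 163.] [261, 159, 7, 9, 49] [614.8 135.6 210.9] [625.  143.  217.7]
side 9203 170.65620810186317
((558.5401611328125, 138.4407958984375), (203.38970947265625, 304.7241516113281), 2.9858524799346924) [[449.0, 285.29998779296875], [464.8999938964844, -19.0], [668.0, -8.399999618530273], [652.2000122070312, 295.8999938964844]]
[227.9 182.5] [225, 178, 7, 10, 62] [616.9 139.6 207.5] [624.8 144.2 217. ]
[234.6 221.2] [228, 213, 13, 17, 168] [623.9 269.4 214.9] [638.3 278.2 230.3]
```

View pics/topcrop.png

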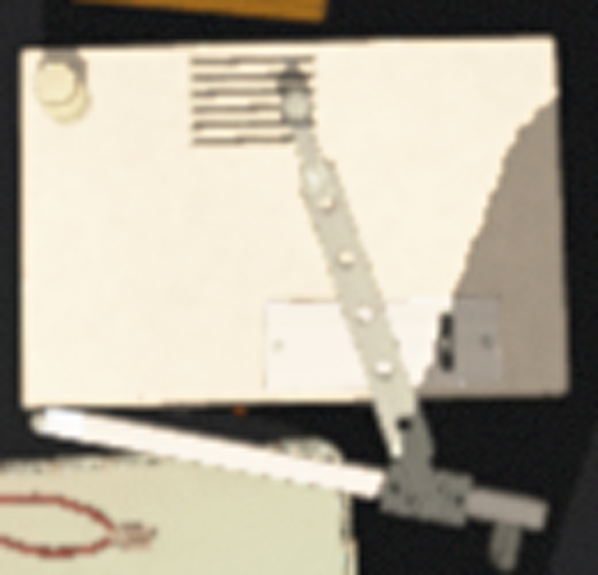

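```bash
cat >> h.py <<'E'
from rig import sensors
from scipy.spatial.transform import Rotation as Ro
from scipy.optimize import brentq
C=np.array([558.1,136.9]); YAW=np.radians(2.75)
def c2w(p): c,s=np.cos(YAW),np.sin(YAW); return C+np.array([[c,-s],[s,c]])@np.asarray(p,float)
def w2c(p): c,s=np.cos(YAW),np.sin(YAW); return np.array([[c,s],[-s,c]])@(np.asarray(p,float)-C)
def piv(d): return np.array([-108-210*np.sin(d),135-210*np.cos(d)])
def plan(dx,hole=136.):
    peg=np.array([-70+dx,-83.]); d=brentq(lambda d:np.hypot(*(piv(d)-peg))-hole,0.1,1.2)
    u=(peg-piv(d))/np.hypot(*(peg-piv(d))); return d,np.arctan2(u[1],u[0])+YAW,c2w(piv(d)),c2w(piv(d)+220*u)
def go(pos,yaw):
    "shift in tool axes (m) and turn about tool z from the measured pose to a tool-down pose"
    s=sensors.sense(); R=Ro.from_euler("xyz",s["tcp_rot"]); T=Ro.from_euler("xyz",[np.pi,0,yaw])
    return (R.inv()*T).as_rotvec().round(4),(R.inv().apply(np.asarray(pos)-s["eef_pos"])/1000).round(4)
E
python3 - <<'E'
from h import *
K=np.array([616,137.5]); k=w2c(K)
d=brentq(lambda d:np.hypot(*(piv(d)-k))-220,0,1.2); b=K-c2w(piv(d))
print("d",d,"bar yaw",np.arctan2(b[1],b[0]),"piv",c2w(piv(d)))
for dx in(-13,0,13): print(dx,plan(dx),"peg",c2w([-70+dx,-83]))
c=camera_params("wrist"); s=sensors.sense(); R=Ro.from_euler("xyz",s["tcp_rot"])
print(R.inv().apply(c["world_from_camera"][:3,3]-s["eef_pos"]),(R.inv().as_matrix()@c["world_from_camera"][:3,:3]).round(3),c["camera_matrix"][0,0])
for n,fl in(("top","top0.npz"),):
    c=camera_params(n); f=np.load(fl)["p"]
    print(pix(c,np.r_[c2w([-70,-83]),173]),pix(c,np.r_[c2w([-57,-83]),187]),pix(c,np.r_[c2w([-83,-83]),187]))
    print(f[204:226,290:304].mean(2).astype(int))
print(go([450,60,380],0.3))
E
```

```text
d 0.207494151057605 bar yaw 0.36374863039810146 piv [410.39466486  59.22838213]
-13 (0.528870168893562, np.float64(-0.22517262387418008), array([346.61100984,  80.37874914]), array([561.05723723,  31.2583302 ])) peg [479.17776859  50.01339925]
0 (0.4669761927360896, np.float64(-0.1780706796465275), array([358.31332931,  74.7269434 ]), array([574.83452803,  35.75810322])) peg [492.16279761  50.63711493]
13 (0.4047154156399809, np.float64(-0.13661617623777894), array([370.41500453,  69.78288897]), array([588.36515794,  39.82073572])) peg [505.14782664  51.2608306 ]
[  78.29989898    1.65500811 -141.05979248] [[-0.    -0.952 -0.305]
 [ 1.    -0.    -0.   ]
 [ 0.    -0.305  0.952]] 332.15289586869494
[[296.45401927 214.28440771]] [[296.7520168  208.79709159]] [[297.10450536 219.22657992]]
[[241 241 241 241 241 241 242 236 180 136 136 138 137 139]
 [245 245 246 245 244 244 245 240 186 150 151 152 152 152]
 [241 242 242 242 242 242 240 232 180 152 152 152 153 153]
 [240 241 241 241 241 233 212 196 163 151 151 152 152 152]
 [240 240 240 241 237 195 133 116 134 148 150 150 149 151]
 [239 239
[... 376 characters left out ...]
08 119 149 154 153 155 154]
 [242 243 244 240 180 112  83  83 112 147 156 155 155 155]
 [243 244 245 240 182 108  65  59  97 146 156 155 156 156]
 [244 244 244 232 173 109  62  50  95 145 155 155 154 156]
 [244 244 233 194 155 121  73  61 101 146 159 154 155 155]
 [245 241 201 160 152 143 108  98 121 150 156 154 155 156]
 [245 239 185 152 153 154 146 143 148 153 154 154 152 153]
 [243 229 178 152 154 157 156 156 155 158 162 155 152 152]
 [225 191 157 152 154 155 156 158 157 159 168 155 148 149]
 [175 153 145 147 147 147 147 148 147 147 151 146 145 145]
 [154 129 128 128 129 127 126 125 124 123 122 122 122 124]]
(array([-1.200e-03,  1.000e-04,  1.368e-01]), array([ 0.4331, -0.4888, -0.1488]))
```

move_arm:
  motion:
    - [0, 0, 0.137, 0.466, -0.463, -0.059, 0.0854]
    - [0, 0, 0.137, 0.466, -0.463, -0.059, 0.0854]
    - [0, 0, 0.137, 0.466, -0.463, -0.059, 0.0854]
    - [0, 0, 0.137, 0.466, -0.463, -0.059, 0.0854]
    - [0, 0, 0.137, 0.466, -0.463, -0.059, 0.0854]
    - [0, 0, 0.137, 0.466, -0.463, -0.059, 0.0854]
    - [0, 0, 0.137, 0.466, -0.463, -0.059, 0.0854]
    - [0, 0, 0.137, 0.466, -0.463, -0.059, 0.0854]

```text
clock: 1.1
eef_pos: [436.3, -96.9, 276.2]
tcp_rot: [3.141, -0.0, 0.3]
contact_force: [1.1, -0.7, 0.3]
opening: 0.997
grasp_force: 0.0
```

```bash
python3 -c "
from h import *
print(go([490,51,290],0.3))"
```

```text
(array([ 0.0002, -0.0003, -0.0004]), array([ 0.095 , -0.1254, -0.0138]))
```

move_arm:
  motion:
    - [0, 0, 0, 0.095, -0.125, -0.014, 0.0854]
    - [0, 0, 0, 0.095, -0.125, -0.014, 0.0854]
    - [0, 0, 0, 0.095, -0.125, -0.014, 0.0854]
    - [0, 0, 0, 0.095, -0.125, -0.014, 0.0854]
    - [0, 0, 0, 0.095, -0.125, -0.014, 0.0854]

```text
clock: 1.72
eef_pos: [489.3, 48.1, 289.6]
tcp_rot: [3.141, 0.001, 0.3]
contact_force: [0.5, -0.6, -0.2]
opening: 0.997
grasp_force: 0.0
```

```bash
python3 - <<'E'
from h import *
from rig import grab_frame
c=camera_params("wrist"); p,d=grab_frame("wrist"); np.savez("w1.npz",p=p,d=d,T=c["world_from_camera"])
print(sensors.sense()["eef_pos"])
for x in([-70,-83,173],[-57,-83,187],[-83,-83,187]): print(pix(c,np.r_[c2w(x[:2]),x[2]]))
cv2.imwrite("pics/w1.png",cv2.resize(p[:,:,::-1],(768,576)))
E
```

```text
[489.30155323  47.77399159 289.66872264]
[[257.60596761 177.68769455]]
[[261.62597848 166.89186039]]
[[253.30391579 198.24341299]]
```

View pics/w1.png

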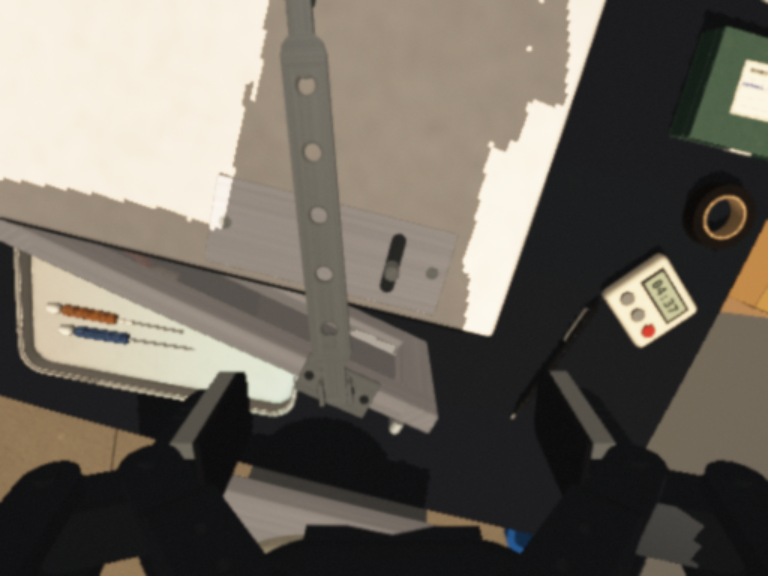

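The wrist picture shows the stay's five holes from (306,85) to (330,328). The slot centre is at about (395,263), with the peg tip as a grey disc near (391,272), a little on the door side of the middle.

```bash
python3 - <<'E'
from h import *
f=np.load("w1.npz"); p=f["p"]; c=camera_params("wrist"); c["world_from_camera"]=f["T"]
g=p.mean(2)
print(g[152:200,248:276:1].astype(int)[:, :].tolist().__str__().replace("], [","\n"))
# slot mask
sub=np.zeros(g.shape,np.uint8); sub[150:202,245:280]=(g[150:202,245:280]<105)
n,l,st,ce=cv2.connectedComponentsWithStats(sub); i=1+np.argmax(st[1:,4]); pts=np.argwhere(l==i)[:,::-1].astype(np.float32)
w=ray(c,pts,173)[:,:2].astype(np.float32); r=cv2.minAreaRect(w); print("slot",st[i],r,"cab",w2c(r[0]))
b=cv2.boxPoints(r); print(b)
# holes
for z,(u,v) in [(178,(204,57)),(178,(208.6,101.3)),(178,(212.6,143)),(178,(216,182.5)),(178,(220,218.7))]:
    print(ray(c,[[u,v]],z)[0].round(1))
print("peg guess",ray(c,[[261,181.5]],187))
pts=np.array([[492,334]])/1.5; q=ray(c,pts,170)[0]; print("corner",q,w2c(q[:2]))
E
```

```text
[[141, 140, 141, 141, 144, 143, 143, 143, 142, 141, 142, 142, 142, 142, 141, 141, 140, 140, 139, 139, 139, 140, 139, 140, 141, 140, 141, 141
137, 137, 139, 139, 140, 141, 141, 143, 143, 143, 142, 142, 142, 142, 142, 142, 143, 142, 141, 140, 140, 139, 139, 140, 139, 139, 141, 140
137, 137, 137, 137, 137, 138, 139, 139, 140, 142, 140, 142, 144, 143, 143, 143, 140, 138, 137, 138, 141, 142, 140, 141, 141, 140, 139, 141
139, 137, 138, 138, 137, 137, 136, 139, 138, 139, 140, 141, 141, 141, 140, 132, 125, 115, 113, 116, 131, 140, 142, 142, 142, 142, 142, 140
136, 138, 139, 139, 138, 137, 137, 137, 137, 137, 138, 137, 138, 135, 120, 97, 77, 66, 64, 72, 96, 126, 141, 143, 143, 143, 142, 142
137, 137, 139, 138, 138, 137, 138, 138, 138, 138, 138, 137, 136, 121, 87, 58, 43, 39, 40, 44, 59, 94, 127, 141, 142, 144, 144, 144
138, 139, 138, 138, 139, 137, 138, 138, 138, 138, 140, 138, 131, 104, 62, 39, 36, 37, 37, 37, 41, 64, 103, 132, 141, 141, 142, 143
139, 140, 139, 139, 139, 138, 138, 137, 137, 139, 138, 137, 124, 82, 46, 37, 35, 37, 37, 36, 37, 46, 81, 125, 138, 139, 139, 141
141, 142, 142, 140
[... 5013 characters left out ...]
 140, 140, 140, 140, 140, 141, 142, 142, 144, 144, 146, 146, 145, 146
139, 144, 141, 140, 141, 141, 141, 141, 141, 142, 141, 142, 141, 142, 142, 141, 142, 140, 140, 140, 140, 139, 140, 141, 140, 142, 143, 144]]
slot [253 156  18  39 390] ((494.9505615234375, 48.24542236328125), (33.4224739074707, 8.12038516998291), 2.8368682861328125) cab [-67.33019545 -85.52268995]
[[478.05884   51.47356 ]
 [478.46075   43.363125]
 [511.8423    45.017284]
 [511.44037   53.12772 ]]
[568.4 114.1 178. ]
[539.3 103.  178. ]
[509.9  92.2 178. ]
[480.   81.5 178. ]
[450.7  70.4 178. ]
peg guess [[493.97755284  48.3072288  187.        ]]
corner [470.77758299 -18.88596386 170.        ] [ -94.69617433 -151.41699249]
```

move_arm:
  motion:
    - [0, 0, -1.45, 0.147, -0.045, 0.03, 0.0854]
    - [0, 0, -1.45, 0.147, -0.045, 0.03, 0.0854]
    - [0, 0, -1.45, 0.147, -0.045, 0.03, 0.0854]
    - [0, 0, -1.45, 0.147, -0.045, 0.03, 0.0854]
    - [0, 0, -1.45, 0.147, -0.045, 0.03, 0.0854]
    - [0, 0, -1.45, 0.147, -0.045, 0.03, 0.0854]
    - [0, 0, -1.45, 0.147, -0.045, 0.03, 0.0854]
    - [0, 0, -1.45, 0.147, -0.045, 0.03, 0.0854]

```text
clock: 2.78
eef_pos: [616.8, 133.2, 259.9]
tcp_rot: [-3.141, 0.0, 1.753]
contact_force: [-0.0, -0.1, 0.1]
opening: 1.003
grasp_force: 0.0
```

move_arm:
  motion:
    - [0, 0, -1.45, 0, 0, 0, 0.06]
    - [0, 0, -1.45, 0, 0, 0, 0.06]
    - [0, 0, -1.45, 0, 0, 0, 0.06]
    - [0, 0, -1.45, 0, 0, 0, 0.06]
    - [0, 0, -1.45, 0, 0, 0, 0.06]
    - [0, 0, -1.45, 0, 0, 0, 0.06]
    - [0, 0, -1.45, 0, 0, 0, 0.06]
    - [0, 0, -1.45, 0, 0, 0, 0.06]

```text
clock: 3.78
eef_pos: [616.8, 133.2, 259.9]
tcp_rot: [-3.141, -0.0, -3.08]
contact_force: [-0.3, -0.7, -0.8]
opening: 0.702
grasp_force: 0.0
```

```bash
python3 -c "
from h import *
print(sensors.sense()['qpos'],sensors.sense()['opening'],go([616.5,135,250],0.36-np.pi))"
```

```text
[ 2.10414339e-01  3.38115046e-01  1.58923115e+00 -2.09875753e-04
  1.21477188e+00 -1.42170689e+00] 0.7021638334005537 (array([-2.000e-04, -5.000e-04, -2.986e-01]), array([0.0002, 0.0018, 0.0099]))
```

move_arm:
  motion:
    - [0, 0, -0.18, 0, 0.0018, 0, 0.06]
    - [0, 0, -0.3, 0, 0.0018, 0, 0.06]
    - [0, 0, -0.3, 0, 0.0018, 0, 0.06]

```text
clock: 4.15
eef_pos: [616.8, 135.3, 259.9]
tcp_rot: [-3.141, -0.0, -2.786]
contact_force: [-0.2, 0.3, -0.4]
opening: 0.708
grasp_force: 0.0
```

```bash
python3 - <<'E'
from h import *
from rig import grab_frame
c=camera_params("wrist"); p,d=grab_frame("wrist"); np.savez("w2.npz",p=p,d=d,T=c["world_from_camera"])
s=sensors.sense();print(s["eef_pos"],s["tcp_rot"])
X=cloud(c,d); m=(X[...,2]>203)&(X[...,2]<220)&(np.hypot(X[...,0]-616,X[...,1]-135)<20)&(d>0); print(m.sum(),X[m].mean(0),X[m].min(0),X[m].max(0))
cv2.imwrite("pics/w2.png",cv2.resize(p[:,:,::-1],(768,576)))
E
```

```text
[616.82229317 135.54478714 259.94040147] [-3.14150698e+00 -3.57234887e-04 -2.78758846e+00]
667 [615.84015118 132.3954413  210.99012441] [608.46575959 124.1344994  203.00485771] [626.43099298 141.55972499 214.68649116]
```

View pics/w2.png

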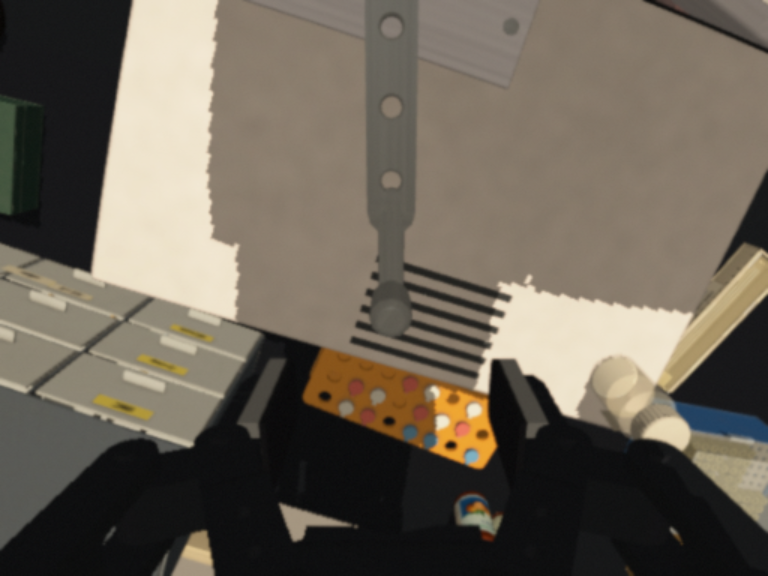

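The knob is at (391,310), centred between the fingers at (265,400) and (515,400). The stay runs straight up the picture, so I can descend and grip.

move_arm:
  motion:
    - [0, 0, 0, 0, 0.001, 0.04, 0.06]
    - [0, 0, 0, 0, 0.001, 0.06, 0.06]
    - [0, 0, 0, 0, 0.001, 0.078, 0.05]
    - [0, 0, 0, 0, 0.001, 0.078, 0.03]
    - [0, 0, 0, 0, 0.001, 0.078, 0.01]
    - [0, 0, 0, 0, 0.001, 0.078, 0.01]
    - [0, 0, 0, 0, 0.001, 0.078, 0.01]
    - [0, 0, 0, 0, 0.001, 0.078, 0.01]
  grip_force: 30

```text
clock: 5.2
eef_pos: [616.9, 137.9, 182.5]
tcp_rot: [-3.141, 0.001, -2.783]
contact_force: [-0.2, 0.1, 0.7]
opening: 0.202
grasp_force: 29.3
```

```bash
cat >> h.py <<'E'
def rh(t): return 220*np.cos(t)-24.5*np.sin(t), 220*np.sin(t)+24.5*np.cos(t)-24.5
K0=np.array([616.9,137.9,182.5])   # TCP with the stay flat
def rows(poses):
    s=sensors.sense(); R=Ro.from_euler("xyz",s["tcp_rot"]); y0=s["tcp_rot"][2]
    for P,a,t in poses:
        r,h=rh(t); k=np.r_[P+r*np.array([np.cos(a),np.sin(a)]),K0[2]+h]
        q=R.inv().apply(k-s["eef_pos"])/1000; dy=(a+np.pi-y0+np.pi)%(2*np.pi)-np.pi
        print([0,0,round(-dy,3)]+[round(v,4) for v in q]+[0.01])
E
python3 - <<'E'
from h import *
k=w2c(K0[:2]); d0=brentq(lambda d:np.hypot(*(piv(d)-k))-220,0,1.2); P0=c2w(piv(d0)); b=K0[:2]-P0; a0=np.arctan2(b[1],b[0])
d1,a1,P1,_=plan(-1); print(d0,a0,d1,a1)
rows([(P0,a0,t) for t in np.linspace(0,.3,7)[1:]]); print()
rows([(c2w(piv(d0+f*(d1-d0))),a0+f*(a1-a0),.3) for f in np.linspace(0,1,15)])
E
```

```text
0.20209143995233347 0.3665572999367846 0.47175384568746703 -0.18149603657156899
[0, 0, np.float64(-0.008), np.float64(0.0015), np.float64(-0.0), np.float64(-0.011), 0.01]
[0, 0, np.float64(-0.008), np.float64(0.0035), np.float64(-0.0001), np.float64(-0.0219), 0.01]
[0, 0, np.float64(-0.008), np.float64(0.0061), np.float64(-0.0001), np.float64(-0.0326), 0.01]
[0, 0, np.float64(-0.008), np.float64(0.0092), np.float64(-0.0001), np.float64(-0.0432), 0.01]
[0, 0, np.float64(-0.008), np.float64(0.0128), np.float64(-0.0001), np.float64(-0.0537), 0.01]
[0, 0, np.float64(-0.008), np.float64(0.017), np.float64(-0.0002), np.float64(-0.064), 0.01]

[0, 0, np.float64(-0.008), np.float64(0.017), np.float64(-0.0002), np.float64(-0.064), 0.01]
[0, 0, np.float64(0.031), np.float64(0.0206), np.float64(-0.0061), np.float64(-0.064), 0.01]
[0, 0, np.float64(0.07), np.float64(0.0245), np.float64(-0.0119), np.float64(-0.064), 0.01]
[0, 0, np.float64(0.109), np.float64(0.0286), np.float64(-0.0177), np.float64(-0.064), 0.01]
[0, 0, np.float64(0.148), np.float64(0.033), np.float64(-0.0234), np.float64(-0.064)
[... 233 characters left out ...]
0478), np.float64(-0.0396), np.float64(-0.064), 0.01]
[0, 0, np.float64(0.305), np.float64(0.0532), np.float64(-0.0448), np.float64(-0.064), 0.01]
[0, 0, np.float64(0.344), np.float64(0.0589), np.float64(-0.0498), np.float64(-0.064), 0.01]
[0, 0, np.float64(0.383), np.float64(0.0648), np.float64(-0.0546), np.float64(-0.064), 0.01]
[0, 0, np.float64(0.422), np.float64(0.071), np.float64(-0.0593), np.float64(-0.064), 0.01]
[0, 0, np.float64(0.461), np.float64(0.0774), np.float64(-0.0638), np.float64(-0.064), 0.01]
[0, 0, np.float64(0.501), np.float64(0.084), np.float64(-0.068), np.float64(-0.064), 0.01]
[0, 0, np.float64(0.54), np.float64(0.0909), np.float64(-0.0721), np.float64(-0.064), 0.01]
```

move_arm:
  motion:
    - [0, 0, 0, 0.0015, 0, -0.011, 0.01]
    - [0, 0, 0, 0.0035, 0, -0.022, 0.01]
    - [0, 0, 0, 0.006, 0, -0.0325, 0.01]
    - [0, 0, 0, 0.009, 0, -0.043, 0.01]
    - [0, 0, 0, 0.013, 0, -0.0535, 0.01]
    - [0, 0, 0, 0.017, 0, -0.064, 0.01]
    - [0, 0, 0, 0.017, 0, -0.064, 0.01]

```text
clock: 6.08
eef_pos: [600.7, 131.8, 247.0]
tcp_rot: [-3.141, 0.001, -2.783]
contact_force: [-0.9, -0.9, -2.4]
opening: 0.195
grasp_force: 29.5
```

```bash
python3 -c "
from h import *
s=sensors.sense(); print(s['wrist_torque'],s['opening'])
d0,a0,d1,a1=.2021,.3666,.4718,-.1815
rows([(c2w(piv(d0+f*(d1-d0))),a0+f*(a1-a0),.3) for f in np.linspace(0,1,9)[1:]])"
```

```text
[ 0.05094853 -0.22261093 -0.01610243] 0.19521397391300274
[0, 0, np.float64(0.06), np.float64(0.0062), np.float64(-0.0104), np.float64(0.0006), 0.01]
[0, 0, np.float64(0.129), np.float64(0.0135), np.float64(-0.0205), np.float64(0.0006), 0.01]
[0, 0, np.float64(0.197), np.float64(0.0216), np.float64(-0.0302), np.float64(0.0006), 0.01]
[0, 0, np.float64(0.266), np.float64(0.0305), np.float64(-0.0396), np.float64(0.0006), 0.01]
[0, 0, np.float64(0.334), np.float64(0.0402), np.float64(-0.0485), np.float64(0.0005), 0.01]
[0, 0, np.float64(0.403), np.float64(0.0506), np.float64(-0.0569), np.float64(0.0005), 0.01]
[0, 0, np.float64(0.471), np.float64(0.0618), np.float64(-0.0648), np.float64(0.0005), 0.01]
[0, 0, np.float64(0.54), np.float64(0.0736), np.float64(-0.0721), np.float64(0.0005), 0.01]
```

move_arm:
  motion:
    - [0, 0, 0.06, 0.006, -0.0105, 0, 0.01]
    - [0, 0, 0.13, 0.0135, -0.0205, 0, 0.01]
    - [0, 0, 0.2, 0.0215, -0.03, 0, 0.01]
    - [0, 0, 0.265, 0.0305, -0.0395, 0, 0.01]
    - [0, 0, 0.335, 0.04, -0.0485, 0, 0.01]
    - [0, 0, 0.4, 0.0505, -0.057, 0, 0.01]
    - [0, 0, 0.47, 0.062, -0.065, 0, 0.01]
    - [0, 0, 0.54, 0.0735, -0.072, 0, 0.01]

```text
clock: 7.08
eef_pos: [558.1, 38.3, 246.4]
tcp_rot: [3.141, 0.003, 2.957]
contact_force: [3.2, 0.0, -0.8]
opening: 0.197
grasp_force: 29.6
```

```bash
python3 - <<'E'
from h import *
from rig import grab_frame
c=camera_params("wrist"); p,d=grab_frame("wrist"); np.savez("w3.npz",p=p,d=d,T=c["world_from_camera"])
s=sensors.sense();print(s["eef_pos"],s["tcp_rot"],s["contact_force"])
cv2.imwrite("pics/w3.png",cv2.resize(p[:,:,::-1],(768,576)))
E
```

```text
[556.86650921  37.30524616 246.2545597 ] [-3.14127927e+00  1.41344445e-03  2.95387792e+00] [-0.31801621 -0.66416236 -1.39118154]
```

View pics/w3.png

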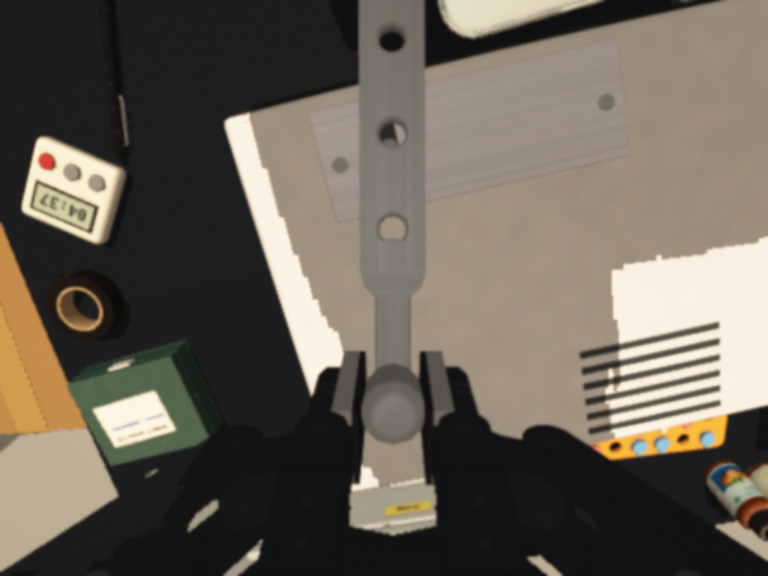

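The stay is above the strip. Its second hole is at (391,132), with the slot and peg showing through it, and the strip screws are at (340,165) and (606,102). I'll refer the peg to the screws using the earlier picture, then compute the remaining offset.

```bash
cat >> h.py <<'E'
def load(n):
    f=np.load(n); c=camera_params("wrist"); c["world_from_camera"]=f["T"]; return f["p"].mean(2),c
def blob(g,u,v,r=9,dark=True):
    u,v=int(round(u)),int(round(v)); w=g[v-r:v+r+1,u-r:u+r+1]; bg=np.median(np.r_[w[0],w[-1],w[:,0],w[:,-1]])
    k=np.clip((bg-w) if dark else (w-bg),0,None); k[k<0.35*k.max()]=0
    yy,xx=np.mgrid[-r:r+1,-r:r+1]; return np.array([u+(k*xx).sum()/k.sum(),v+(k*yy).sum()/k.sum()])
E
python3 - <<'E'
from h import *
g,c=load("w1.npz"); S=[blob(g,228/1.5,221/1.5,5),blob(g,432/1.5,273/1.5,6)]; W=ray(c,S,173)[:,:2]
peg=ray(c,[[260.8,181.9]],187)[0,:2]; sl=np.array([494.95,48.25])
e=(W[1]-W[0]); L=np.hypot(*e); e/=L; nrm=np.array([-e[1],e[0]])
fr=lambda p:np.array([(p-W[0])@e,(p-W[0])@nrm]); print(S,W,L,"peg",fr(peg),"slot",fr(sl))
g3,c3=load("w3.npz"); S3=[blob(g3,606/1.5,102/1.5,8),blob(g3,340/1.5,165/1.5,8)]; V=ray(c3,S3,173)[:,:2]
e3=V[1]-V[0]; L3=np.hypot(*e3); e3/=L3; n3=np.array([-e3[1],e3[0]]); pf=fr(peg)
peg3=V[0]+e3*pf[0]*L3/L+n3*pf[1]; print(S3,V,L3,"peg3",peg3,"strip yaw",np.degrees(np.arctan2(e3[1],e3[0])))
H=[]
for s,uv in((168,(393,228)),(136,(391.5,132)),(104,(391.5,40))):
    H.append(ray(c3,[np.array(uv)/1.5],175.5+s*np.sin(.3))[0]); 
H=np.array(H); print(H,np.hypot(*(H[0]-H[2])[:2]),64*np.cos(.3))
u=np.array([np.cos(-.185),np.sin(-.185)])
fl=H[1][:2]+u*136*(1-np.cos(.3)); r=peg3-fl; print("flat hole",fl,"resid along",r@u,"across(left)",r@[-u[1],u[0]])
print(g3[76:101,248:274].astype(int).tolist().__str__().replace("], [","\n"))
E
```

```text
[array([151.13737705, 148.25278689]), array([287.58587048, 181.74751892])] [[490.51546861 138.22343658]
 [496.06905238  26.40838314]] 111.95288504497051 peg [89.90793616 -1.35123154] slot [ 9.00826464e+01 -3.41898523e-02]
[array([403.96051468,  67.85502406]), array([226.345553  , 109.72603987])] [[490.18785558 139.50792431]
 [495.50733225  26.22761299]] 113.4051399470229 peg3 [493.11011535  48.47056701] strip yaw -87.3114495511622
[[515.50533293  45.2909761  225.14739472]
 [485.47511257  50.40627306 215.69074811]
 [456.30146992  55.86574726 206.23410149]] 60.140861153054516 61.14153530403878
flat hole [491.44570078  49.28893813] resid along 1.7865499450172175 across(left) -0.49824334316661295
[[118, 116, 117, 118, 119, 118, 118, 120, 119, 118, 117, 115, 114, 115, 114, 114, 117, 117, 117, 116, 114, 115, 116, 117, 118, 117
117, 117, 118, 118, 119, 119, 119, 118, 118, 115, 111, 110, 107, 107, 107, 107, 111, 112, 115, 114, 116, 116, 115, 117, 119, 116
117, 117, 117, 117, 119, 120, 117, 115, 112, 107, 101, 99, 97, 97, 97, 98, 100, 104, 107, 111, 113, 113, 116, 117, 118, 117
118, 117, 118,
[... 1916 characters left out ...]
, 100, 92, 103, 124, 123, 109, 107, 112, 118, 120, 120
120, 119, 120, 121, 119, 114, 108, 103, 102, 103, 105, 106, 107, 107, 106, 101, 96, 101, 110, 107, 106, 113, 117, 120, 121, 121
119, 119, 121, 121, 121, 119, 116, 110, 105, 104, 104, 103, 103, 104, 104, 102, 100, 101, 107, 108, 112, 116, 119, 119, 121, 121
120, 119, 120, 121, 122, 123, 120, 118, 115, 112, 108, 104, 103, 105, 105, 106, 107, 112, 114, 114, 115, 119, 119, 121, 120, 122
120, 120, 119, 121, 122, 123, 123, 122, 121, 120, 116, 113, 112, 112, 113, 113, 116, 119, 118, 118, 118, 118, 119, 119, 122, 121
120, 120, 120, 121, 122, 122, 121, 123, 123, 122, 121, 118, 117, 117, 119, 119, 119, 122, 120, 119, 116, 118, 119, 121, 121, 120]]
```

move_arm:
  motion:
    - [0, 0, 0, -0.0045, 0, 0.01, 0.01]
    - [0, 0, 0, -0.008, 0, 0.02, 0.01]
    - [0, 0, 0, -0.0115, -0.0003, 0.03, 0.01]
    - [0, 0, 0, -0.0138, -0.0004, 0.0355, 0.01]
    - [0, 0, 0, -0.0138, -0.0004, 0.0355, 0.01]
    - [0, 0, 0, -0.0138, -0.0004, 0.0355, 0.01]

```text
clock: 7.88
eef_pos: [570.3, 35.8, 210.5]
tcp_rot: [-3.142, -0.001, 2.96]
contact_force: [-3.1, 0.3, -0.3]
opening: 0.201
grasp_force: 29.6
```

```bash
python3 - <<'E'
from h import *
from rig import grab_frame
c=camera_params("wrist"); p,d=grab_frame("wrist"); np.savez("w4.npz",p=p,d=d,T=c["world_from_camera"])
s=sensors.sense();print(s["eef_pos"],s["tcp_rot"],s["contact_force"])
cv2.imwrite("pics/w4.png",cv2.resize(p[:230,150:400,::-1],None,fx=2.5,fy=2.5,interpolation=cv2.INTER_CUBIC))
E
```

```text
[570.42482065  35.81811585 210.67308128] [ 3.14157314e+00 -1.24976546e-04  2.95995630e+00] [-2.190457    0.8043978  -0.40476369]
```

View pics/w4.png

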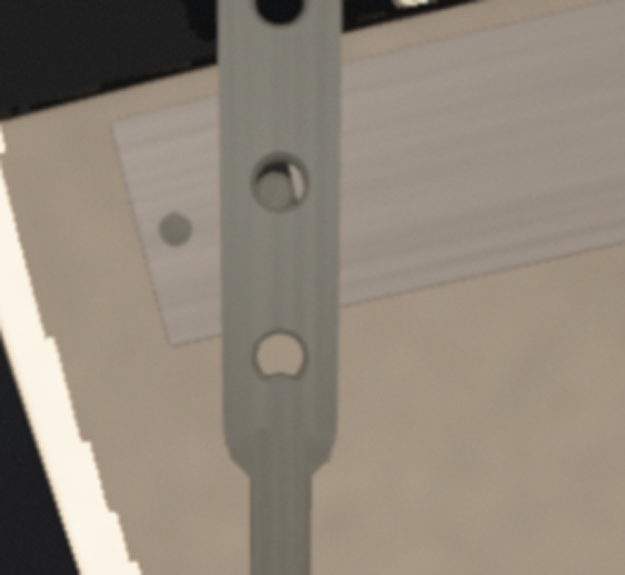

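Through the second hole at crop (280,182) the peg tip shows as a grey disc near (274,188), almost centred. I'll work out the last millimetre.

```bash
python3 - <<'E'
from h import *
g,c=load("w4.npz"); t=.13
print(g[58:90,248:277].astype(int).tolist().__str__().replace("], [","\n"))
top=178+136*np.sin(t)
h=ray(c,[[150+280/2.5,182/2.5]],top)[0]; p=ray(c,[[150+274.5/2.5,188/2.5]],187)[0]
T=c["world_from_camera"]; print("cam",T[:3,3],h,p)
u=np.array([np.cos(-.18),np.sin(-.18)]); n=np.array([-u[1],u[0]])
# top rim centre now at 136cos t -2.5 sin t ; flat 136
fl=h[:2]+u*(136*(1-np.cos(t))+2.5*np.sin(t)); r=p[:2]-fl; print("flat",fl,"along",r@u,"across",r@n)
E
```

```text
[[124, 125, 124, 127, 127, 127, 126, 126, 127, 127, 125, 124, 124, 125, 125, 124, 124, 125, 126, 125, 124, 121, 122, 124, 124, 125, 125, 124, 123
124, 124, 125, 126, 128, 126, 126, 129, 127, 128, 126, 123, 121, 121, 122, 122, 122, 125, 126, 125, 123, 123, 123, 123, 123, 125, 126, 124, 123
125, 125, 125, 125, 126, 127, 128, 128, 127, 124, 121, 115, 111, 110, 112, 114, 116, 120, 122, 123, 123, 123, 124, 124, 124, 126, 126, 125, 122
125, 125, 125, 126, 126, 127, 126, 126, 121, 112, 105, 100, 97, 96, 97, 98, 99, 104, 108, 115, 119, 122, 123, 124, 124, 125, 125, 126, 123
125, 124, 125, 126, 126, 126, 121, 113, 105, 99, 95, 92, 90, 88, 88, 90, 92, 92, 96, 102, 108, 116, 121, 123, 124, 125, 125, 125, 123
124, 124, 125, 125, 126, 120, 112, 102, 96, 91, 89, 84, 81, 78, 78, 79, 83, 85, 89, 93, 97, 105, 115, 122, 125, 125, 125, 124, 124
125, 125, 125, 126, 120, 109, 98, 94, 88, 81, 75, 69, 68, 64, 62, 64, 70, 78, 83, 87, 92, 94, 103, 116, 123, 125, 126, 125, 122
125, 126, 125, 123, 111, 99, 92, 83, 74, 67, 58, 50, 48, 45, 47, 46, 57, 78, 92, 89, 87, 91, 96, 108, 120, 125, 126, 125, 121
124, 125
[... 2839 characters left out ...]
 125, 124, 122, 120, 123, 122, 123, 125, 125, 124, 121
123, 122, 125, 125, 126, 127, 126, 126, 126, 125, 124, 121, 122, 123, 123, 123, 124, 124, 125, 123, 121, 121, 122, 122, 124, 124, 124, 124, 121
123, 123, 124, 125, 126, 126, 126, 127, 126, 126, 124, 121, 122, 123, 124, 123, 123, 125, 126, 122, 121, 120, 120, 122, 122, 125, 125, 124, 121
123, 122, 124, 125, 125, 126, 126, 126, 126, 125, 124, 122, 122, 122, 123, 122, 124, 124, 124, 124, 121, 120, 121, 122, 122, 123, 124, 122, 121]]
cam [494.07450009  48.44129524 351.62557272] [490.89414752  49.42813364 195.6302434 ] [491.60017491  48.26328847 187.        ]
flat [492.34203862  49.16466158] along -0.5685054818970561 across -1.019625785952064
```

move_arm:
  motion:
    - [0, 0, 0.01, 0, -0.0015, 0, 0.01]
    - [0, 0, 0.01, 0, -0.0027, 0, 0.01]
    - [0, 0, 0.01, 0, -0.0027, 0, 0.01]
    - [0, 0, 0.01, 0, -0.0027, 0, 0.01]

```text
clock: 8.43
eef_pos: [570.1, 33.0, 210.6]
tcp_rot: [3.142, 0.0, 2.95]
contact_force: [-2.1, 0.2, -0.6]
opening: 0.197
grasp_force: 29.6
```

```bash
python3 - <<'E'
from h import *
from rig import grab_frame
c=camera_params("wrist"); p,d=grab_frame("wrist"); np.savez("w5.npz",p=p,d=d,T=c["world_from_camera"])
s=sensors.sense();print(s["eef_pos"],s["tcp_rot"],s["contact_force"])
cv2.imwrite("pics/w5.png",cv2.resize(p[45:105,225:305,::-1],None,fx=8,fy=8,interpolation=cv2.INTER_CUBIC))
E
```

```text
[570.10730832  33.06589834 210.57328891] [3.14156427e+00 1.63666198e-04 2.94976515e+00] [-2.32083761  0.82513605 -0.69497299]
```

View pics/w5.png

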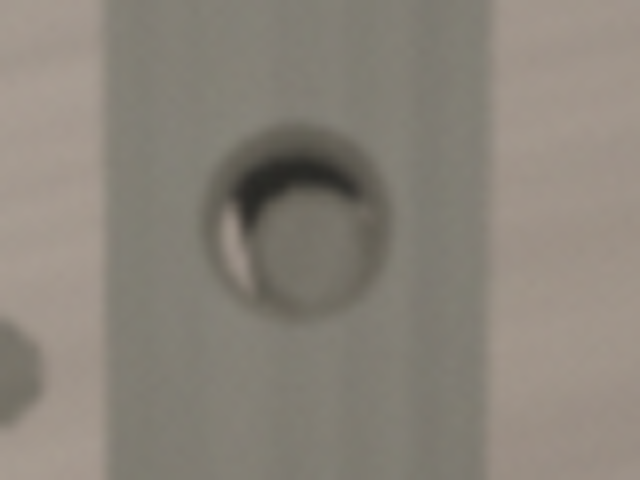

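The hole's centre is at (297,222) in the crop, and the peg's tip disc is at (315,245), now wholly visible.

```bash
cat >> h.py <<'E'
def resid(name,hp,pp,t,a):
    g,c=load(name); h=ray(c,[hp],178+136*np.sin(t))[0]; p=ray(c,[pp],187)[0]
    u=np.array([np.cos(a),np.sin(a)]); n=np.array([-u[1],u[0]])
    fl=h[:2]+u*(136*(1-np.cos(t))+2.5*np.sin(t)); r=p[:2]-fl; return r@u,r@n,h,p
E
python3 - <<'E'
from h import *
print(resid("w5.npz",(225+297/8,45+222/8),(225+315/8,45+245/8),.13,-.19))
E
```

```text
(np.float64(-0.3432929486784351), np.float64(1.0888883897218364), array([490.83744368,  47.54864602, 195.6302434 ]), array([492.15115883,  48.4048354 , 187.        ]))
```

move_arm:
  motion:
    - [0, 0, 0, 0.0003, 0.0017, 0, 0.01]
    - [0, 0, 0, 0.0003, 0.0017, 0, 0.01]
    - [0, 0, 0, -0.0005, 0.0017, 0.0035, 0.01]
    - [0, 0, 0, -0.001, 0.0017, 0.0055, 0.01]
    - [0, 0, 0, -0.0012, 0.0017, 0.0065, 0.01]
    - [0, 0, 0, -0.0014, 0.0017, 0.0075, 0.01]
    - [0, 0, 0, -0.0014, 0.0017, 0.0075, 0.01]

```text
clock: 9.35
eef_pos: [572.1, 34.5, 203.1]
tcp_rot: [3.141, 0.001, 2.95]
contact_force: [2.3, -0.6, 1.0]
opening: 0.198
grasp_force: 29.7
```

```bash
python3 - <<'E'
from h import *
from rig import grab_frame
c=camera_params("wrist"); p,d=grab_frame("wrist"); np.savez("w6.npz",p=p,d=d,T=c["world_from_camera"])
s=sensors.sense();print(s["eef_pos"],s["tcp_rot"],s["contact_force"],s["wrist_torque"])
cv2.imwrite("pics/w6.png",cv2.resize(p[45:105,225:305,::-1],None,fx=8,fy=8,interpolation=cv2.INTER_CUBIC))
E
```

```text
[572.10960737  34.47455883 203.17959069] [3.14143177e+00 7.27332213e-04 2.94977814e+00] [ 2.2008764  -0.90890487  0.75533285] [ 0.01881781  0.05875784 -0.02655865]
```

View pics/w6.png

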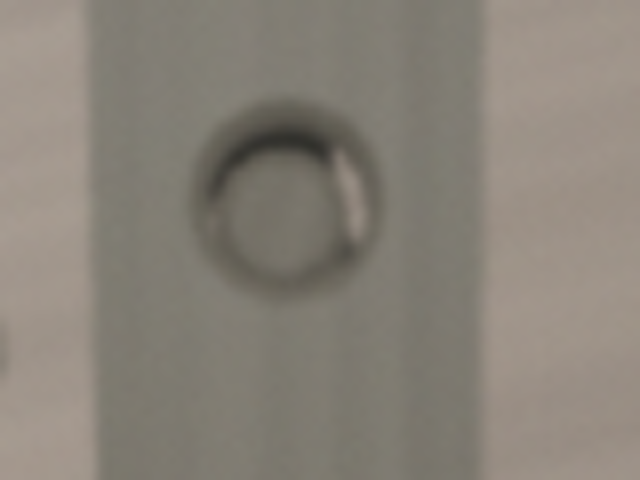

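The tip disc at (280,213) is nearly centred in the hole at (287,198). The force is small.

```bash
python3 - <<'E'
from h import *
print(resid("w6.npz",(225+287/8,45+198/8),(225+280/8,45+213/8),.094,-.19))
E
```

```text
(np.float64(-0.1350294059201552), np.float64(-0.3974207492913418), array([491.54519437,  48.64525372, 190.76518175]), array([492.15757072,  48.1227779 , 187.        ]))
```

move_arm:
  motion:
    - [0, 0, 0, 0.0001, -0.0005, 0, 0.01]
    - [0, 0, 0, 0, -0.0005, 0.001, 0.01]
    - [0, 0, 0, -0.0002, -0.0005, 0.002, 0.01]
    - [0, 0, 0, -0.0004, -0.0005, 0.003, 0.01]
    - [0, 0, 0, -0.0004, -0.0005, 0.003, 0.01]

```text
clock: 10.02
eef_pos: [572.3, 33.9, 200.0]
tcp_rot: [3.142, 0.0, 2.95]
contact_force: [2.6, -0.9, 1.1]
opening: 0.199
grasp_force: 29.8
```

move_arm:
  motion:
    - [0, 0, 0, -0.0003, 0, 0.0015, 0.01]
    - [0, 0, 0, -0.0006, 0, 0.003, 0.01]
    - [0, 0, 0, -0.0008, 0, 0.004, 0.01]
    - [0, 0, 0, -0.001, 0, 0.005, 0.01]
    - [0, 0, 0, -0.001, 0, 0.005, 0.01]

```text
clock: 10.65
eef_pos: [573.0, 33.7, 194.9]
tcp_rot: [-3.142, -0.0, 2.95]
contact_force: [3.1, -1.0, 1.0]
opening: 0.195
grasp_force: 29.8
```

```bash
python3 - <<'E'
from h import *
from rig import grab_frame
c=camera_params("wrist"); p,d=grab_frame("wrist"); np.savez("w7.npz",p=p,d=d,T=c["world_from_camera"])
s=sensors.sense();print(s["eef_pos"],s["contact_force"],s["wrist_torque"])
cv2.imwrite("pics/w7.png",cv2.resize(p[30:105,215:315,::-1],None,fx=6,fy=6,interpolation=cv2.INTER_CUBIC))
E
```

```text
[573.02030627  33.72772446 194.94948354] [2.26371037 0.20414804 0.89928107] [-0.07221953 -0.27571729  0.01335887]
```

View pics/w7.png

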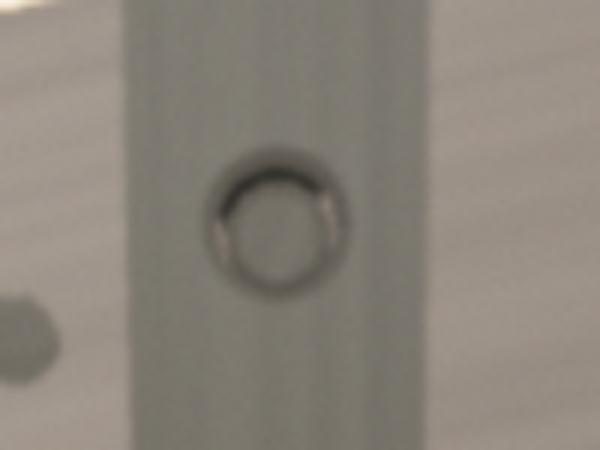

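The peg is centred in the hole at (278,225) of the crop. I keep lowering.

move_arm:
  motion:
    - [0, 0, 0, -0.0003, 0, 0.0015, 0.01]
    - [0, 0, 0, -0.0006, 0, 0.003, 0.01]
    - [0, 0, 0, -0.0008, 0, 0.0045, 0.01]
    - [0, 0, 0, -0.001, 0, 0.006, 0.01]
    - [0, 0, 0, -0.001, 0, 0.006, 0.01]

```text
clock: 11.32
eef_pos: [573.9, 33.5, 188.8]
tcp_rot: [-3.142, -0.0, 2.95]
contact_force: [1.9, -0.6, 0.2]
opening: 0.198
grasp_force: 29.7
```

move_arm:
  motion:
    - [0, 0, 0, -0.0003, 0, 0.0015, 0.01]
    - [0, 0, 0, -0.0004, 0, 0.003, 0.01]
    - [0, 0, 0, -0.0006, 0, 0.0045, 0.01]
    - [0, 0, 0, -0.0006, 0, 0.0055, 0.01]
    - [0, 0, 0, -0.0006, 0, 0.006, 0.01]
    - [0, 0, 0, -0.0006, 0, 0.006, 0.01]

```text
clock: 12.08
eef_pos: [574.6, 33.4, 183.0]
tcp_rot: [3.142, -0.0, 2.95]
contact_force: [1.1, -0.5, 0.8]
opening: 0.199
grasp_force: 29.8
```

move_arm:
  motion:
    - [0, 0, 0, 0, 0, 0, 0.025]
    - [0, 0, 0, 0, 0, 0, 0.05]
    - [0, 0, 0, 0, 0, 0, 0.05]
    - [0, 0, 0, 0, 0, 0, 0.05]
    - [0, 0, 0, 0, 0, -0.03, 0.05]
    - [0, 0, 0, 0, 0, -0.07, 0.05]
    - [0, 0, 0, 0, 0, -0.1, 0.05]
    - [0, 0, 0, 0, 0, -0.1, 0.05]

```text
clock: 13.08
eef_pos: [576.0, 33.5, 285.6]
tcp_rot: [3.14, 0.005, 2.95]
contact_force: [-0.7, 0.1, -0.5]
opening: 0.585
grasp_force: 0.0
```

```bash
python3 - <<'E'
from h import *
from rig import grab_frame
c=camera_params("wrist"); p,d=grab_frame("wrist"); np.savez("w8.npz",p=p,d=d,T=c["world_from_camera"])
X=cloud(c,d); K=np.array([574.6,33.4]); u=np.array([np.cos(-.19),np.sin(-.19)]); n=np.array([-u[1],u[0]])
q=X[...,:2]-K; a=q@u; b=q@n; ok=(d>0)&(abs(b)<8)&(X[...,2]>150)
for s in range(-120,20,15):
    m=ok&(abs(a-s)<5); 
    if m.sum()>5: print(220+s,np.median(X[m][:,2]).round(1),m.sum())
k=(d>0)&(X[...,2]>205)&(np.hypot(q[...,0],q[...,1])<20); print("knob",X[k].mean(0))
cv2.imwrite("pics/w8.png",cv2.resize(p[:,:,::-1],(768,576)))
E
```

```text
100 175.8 284
115 176.1 357
130 175.8 341
145 175.9 330
160 175.6 289
175 175.5 301
190 175.5 262
205 175.5 282
220 212.0 346
knob [566.50759669  34.4281707  345.55156307]
```

View pics/w8.png

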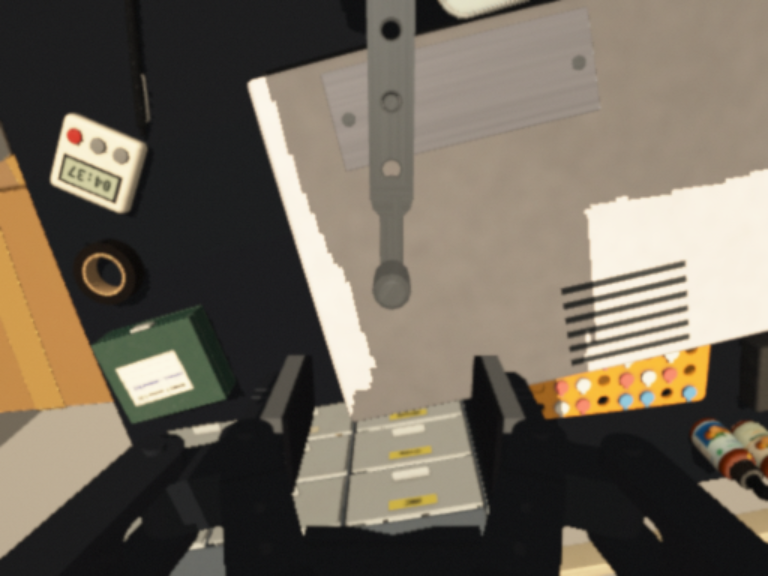

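The depth readings show the stay level along its length (175.5–176.1 mm). The peg fills the second hole at (391,101), and the gripper is clear.

```bash
python3 -c "
from rig import order
print(order.sign_off())"
```

```text
the job is handed in; nothing more can be done
None
```

The door is set to its wide drying position: the stay's second hole from the knob is over the peg, the stay lies flat on the strip, the gripper is clear, and the job was handed in after about 13 s of robot time.

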